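# Make up two reagent kits

## Robot

A 6-joint arm with a two-finger parallel gripper is mounted at the origin on a cart in front of the work surface, level with it; the furniture and walls round the work are solid. World frame = base frame: x ahead of the robot, y to its left, z up, the work surface at z = 0. Lengths are in mm, angles in rad, forces in N, time in s.
With the tool pointing down it reaches from about 350 to 875 mm from the base axis. Payload 4.2 kg.
Tool frame: the origin (TCP) lies midway between the tips of the shut fingers; the grasp point (between the pads) lies 19 mm behind it; z points along the fingers, y is the line along which they close (so a half turn about z gives the same grasp; the last joint's range is limited). The gripper opens to 85 mm and grips with 20 to 120 N. Pads are 22 mm wide; open, the fingers measure 114 mm over their backs; the gripper's body (76 mm by 85 mm) begins 54 mm behind the grasp point. The pads swing forward as they close: fully open they stand 13 mm farther back than shut.
Start: joints at [-1.018, 0.385, 0.008, 0, -1.194, -0.259], TCP at [181.011, -598.193, 231.312] pointing down, gripper open.
Joint ranges: [-3.14, 3.14], [-1.21, 2.06], [-1.07, 1.41], [-3.16, 2.05], [-2.99, -0.16], [-3.1, 3.1]. Speed limits (rad/s): [2.79, 2.79, 3.14, 3.14, 3.14, 3.14].

## Interface

Orientations are given as a unit quaternion [x, y, z, w].
In Python, from bench import * gives the robot as it stands.
- The arm moves only by the tool drive_tool, never from a script. Its argument "plan" is a list that holds one entry, the list of rows, each a list of 5 numbers: the closure, from -1 (fully open) to 1 (shut), then the shift along the world's x, y, z in mm, then the turn about the world's z in degrees. A call has 1 to 20 rows; each row shifts and turns the commanded pose from where the row before left it; what a row does not reach is not made up. A row lasts 1/12 s, in which the tool goes at most 41.7 mm and 7.16 degrees, less where a joint would pass 70% of its speed; a pose out of reach is approached as far as the arm can. A call is refused whole if a number of a shift passes 41.7 or a number of a turn 7.16, either way. A call with a gripper value outside its range is refused whole. The fingers move at their own pace and stop on an object; the grip force is fixed at half the most. Time passes only in rows, so rows that do not move let the fingers close. It gives the time, the measured TCP pose, the force, the opening and the grip force at its end, in the units of the state.
- read_state(): the state, without advancing time (a new reading comes with each control period).
- get_image(name): name is "scene" or "top" or "wrist"; returns (picture, depth): 420x560x3 uint8, red, green, blue; 420x560 float32, mm along the optical axis (not along the pixel's ray), 0 where there is no reading.
- camera_model(name): a dict with "fx", "fy", "cx", "cy" (pixels), "R" (3x3) and "t" (3): a world point X has camera coordinates R X + t; the wrist camera has in their place "mount" (4x4, takes a point from camera to tool coordinates, whose origin is the TCP and whose axes are the flange's). Camera axes: x right, y down, z forward; pixel columns grow to the right and rows downward; lengths in mm; the calibration is good to about 2 mm. A picture is of the moment at which its call begins: read the wrist's pose just before it. camera_model takes no time and is no camera call.
- job_done(): hands the job in; it is judged then, once.
The state is a dict: "clock": time; "joints": joint angles; "joint_vel": joint speeds; "joint_efforts": joint torques, N m; "position": TCP position; "ee_rot": TCP orientation; "contact_force": force on the tool from outside, world axes, zero at the start; "wrist_torque": the same for the moment, N m; "gripper_width": finger opening in mm; "grasp_force": force on a finger pad.
Only numpy, scipy, OpenCV 4.12 (cv2) and the standard library are available. Lean on these libraries where they do the work, as an engineer would, in place of code of your own. Each camera call takes 0.05 s, during which the arm holds its last target. There are 200 camera calls.

## Task

Make up the two reagent kits from the stock on the bench: the large brown bottle and the white-capped vial go into the blue tray; the red-capped bottle, the small brown bottle and the clear bottle with the black cap go into the yellow tray, with the small brown bottle in the middle pocket. One bottle to a pocket, each set down gently (not dropped) and left standing upright on the pocket floor; do not knock any bottle over, and leave the green-lidded jar and the red timer where they stand.

Things in the scene. Friction and masses are not known exactly. Their poses are not given: they have to be found in the camera images.
- small_brown_bottle: The small brown bottle: black cap, no label, 25 mm diameter, 65 mm tall; nothing else among the stock is so slim. Origin at the centre of its underside, z up; it stands upright on the bench at the start. Rigid, closed, round: grasp it from above round the body at any yaw.
- red_cap_bottle: White bottle with a red screw cap, 33 mm diameter, 67 mm tall. Origin at the centre of its underside, z up; it stands upright on the bench at the start. Rigid, closed, round: grasp it from above round the body at any yaw.
- clear_bottle: Clear bottle with a black cap and tan contents, 39 mm diameter, 103 mm tall; its shoulder begins about 65 mm up, above that it narrows to the cap. Origin at the centre of its underside, z up; it stands upright on the bench at the start. Rigid, closed, round: grasp it from above round the body at any yaw.
- large_brown_bottle: The large brown bottle (the larger of the two brown ones): black cap, pale label, 42 mm diameter, 83 mm tall; its shoulder begins about 55 mm up, above that it narrows to the cap. Origin at the centre of its underside, z up; it stands upright on the bench at the start. Rigid, closed, round: grasp it from above round the body at any yaw.
- white_vial: Clear vial with a white cap and whitish contents, 44 mm diameter, 102 mm tall. Origin at the centre of its underside, z up; it stands upright on the bench at the start. Rigid, closed, round: grasp it from above round the body at any yaw.
- blue_tray: Blue plastic kit tray with two square pockets in a row, 142 x 74 x 22 mm; pocket centres at x = -34 and +34 mm, y = 0. Pockets 62 x 62 mm inside, floor 6 mm above the bench; walls and dividers 6 mm thick, 22 mm high. Does not move when pushed. Origin at the centre of its underside, x along the row of pockets, z up. A 14 mm grip tab at each end.
- yellow_tray: Yellow plastic kit tray with three square pockets in a row, 210 x 74 x 22 mm; pocket centres at x = -68, 0 and +68 mm, y = 0. Pockets 62 x 62 mm inside, floor 6 mm above the bench; walls and dividers 6 mm thick, 22 mm high. Does not move when pushed. Origin at the centre of its underside, x along the row of pockets, z up. A 14 mm grip tab at each end.
- green_jar: White jar with a dark green lid, 70 mm diameter, 58 mm tall, loose, stands among the stock and is not wanted. Origin at the centre of its underside.
- timer: White square kitchen-type timer with a red dial, 66 x 66 x 47 mm, loose, stands among the stock and is not wanted. Origin at the centre of its underside.
Not all that is in view belongs to the job. Leave any purple look-alike of the large_brown_bottle alone. Leave any orange look-alike of the red_cap_bottle alone.

How it is judged:
By the outcome, as a careful person would: the job done as asked, in the order asked, and still so for the second after the job is handed in, with the robot touching nothing.
It also fails if it takes over 120 s, if anything falls off the work surface, if the arm or the gripper's body presses on something with over 40 N, if the wrist force passes 120 N, or if a joint passes its speed limit or range.

## Working session

There is one attempt and no reset: what is moved stays moved. The work goes in short steps, Python scripts to look and compute and a tool call to move; the robot and the scene stay as the last step left them, time stands still between calls to the robot, and variables do not carry over. Pictures are saved under pics/ and viewed, at most 14 in all, crops included, and the job is handed in when it is done.

Besides the shell and the picture viewer there is one more tool, called after "Call:" as name(argument=value, ...), one argument or row to a line, values as JSON. drive_tool: Moves the arm, as the interface text tells. Its arguments: {"type":"object","properties":{"plan":{"type":"array"}},"required":["plan"]}

```bash
mkdir -p pics; cat > h.py <<'E'
from bench import *
import numpy as np, cv2
def snap(n,f):
    p,d=get_image(n); cv2.imwrite(f'pics/{f}.png',p[:,:,::-1]); np.save(f'pics/{f}.npy',d); return p,d
def world(n,u,v,z):
    c=camera_model(n); R=np.array(c['R']);t=np.array(c['t'])
    r=R.T@np.array([(u-c['cx'])/c['fx'],(v-c['cy'])/c['fy'],1]); o=-R.T@t
    return o+r*(z-o[2])/r[2]
def cloud(n,d):
    c=camera_model(n); R=np.array(c['R']);t=np.array(c['t'])
    v,u=np.mgrid[:420,:560]
    P=np.stack([(u-c['cx'])/c['fx']*d,(v-c['cy'])/c['fy']*d,d],-1)
    return (P-t)@R
E
python3 - <<'E'
from h import *
print(read_state())
a=snap('top','top0');b=snap('scene','scene0')
c=camera_model('top');print(c)
W=cloud('top',a[1]);m=(a[1]>0)
z=np.where(m,W[...,2],0)
mask=((z>12)&(z<130)).astype(np.uint8)
n,l,s,ce=cv2.connectedComponentsWithStats(mask)
for i in range(1,n):
    if s[i,4]>40:
        q=W[l==i];zt=np.percentile(q[:,2],97);tp=q[q[:,2]>zt-6]
        print(i,s[i],'ztop',zt.round(),'c',np.median(tp[:,:2],0).round(),'box',q[:,:2].min(0).round(),q[:,:2].max(0).round())
E
```

```text
{'clock': 0.0, 'joints': array([-1.01842997e+00,  3.85588799e-01,  6.65990827e-03, -5.25580148e-04,
       -1.19401525e+00, -2.58591152e-01]), 'joint_vel': array([-0.00185232, -0.00035283, -0.00221688,  0.00043118, -0.00170884,
       -0.00014809]), 'joint_efforts': array([-7.26508715e-04, -3.92285872e+01,  1.88400489e+01,  4.18620408e+00,
       -4.66934434e-03, -5.77477820e-06]), 'position': array([ 180.83562079, -597.66593151,  230.21152114]), 'ee_rot': array([-1.46263967e-01,  9.89244984e-01,  1.08317500e-03, -1.99165039e-04]), 'contact_force': array([ 0.58184864, -0.41341496,  0.67648629]), 'wrist_torque': array([-0.00988919,  0.01425595,  0.01454439]), 'grasp_force': 0.0, 'gripper_width': 85.48896416021347}
{'fx': 495.95413688845724, 'fy': 495.95413688845724, 'cx': 286.47123595402815, 'cy': 204.13260900418058, 'R': array([[ 2.83636046e-02, -9.99587000e-01,  4.61899639e-03],
       [-9.81356782e-01, -2.87244556e-02, -1.90036236e-01],
       [ 1.90090430e-01,  8.57229238e-04, -9.81766211e-01]]), 't': array([ -22.40487279,  449.35900789, 1175.02068893])}
2 [    0    25   560   217
[... 580 characters left out ...]
ztop 67.0 c [560. 177.] box [549. 163.] [572. 188.]
62 [400 160  32  66 725] ztop 25.0 c [ 495. -334.] box [ 410. -373.] [ 581. -296.]
65 [355 186  19  20 290] ztop 85.0 c [ 480. -201.] box [ 458. -221.] [ 499. -179.]
66 [214 188  30  31 706] ztop 62.0 c [449. 133.] box [415.  98.] [484. 167.]
67 [271 195  30  30 615] ztop 46.0 c [442.  -6.] box [404. -44.] [479.  29.]
69 [460 196  43  43 971] ztop 20.0 c [ 435. -487.] box [ 385. -550.] [ 490. -445.]
71 [325 205  14  16 167] ztop 68.0 c [ 435. -122.] box [ 418. -137.] [ 451. -105.]
108 [331 242  15  14 163] ztop 70.0 c [ 347. -139.] box [ 330. -154.] [ 360. -122.]
114 [288 369  28  44 471] ztop 110.0 c [ 41. -41.] box [-35. -90.] [ 60. -24.]
```

View pics/top0.png

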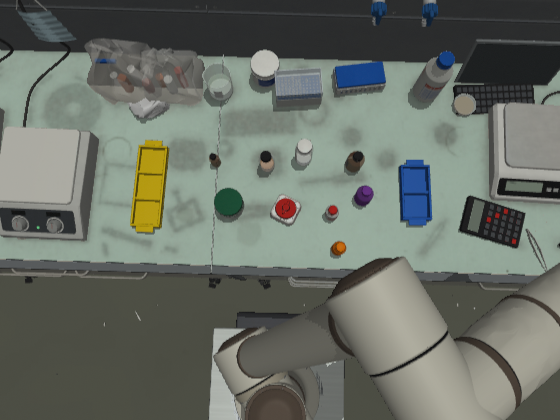

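View pics/scene0.png

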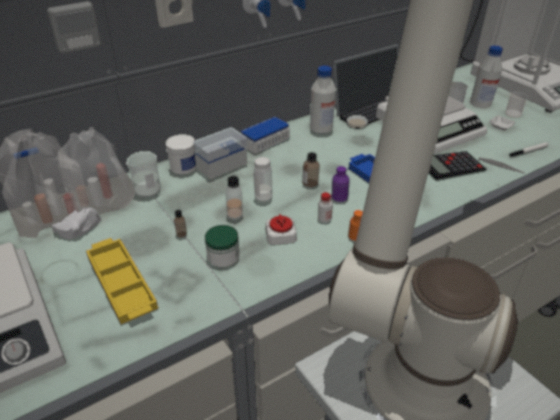

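The top view shows the targets as follows:

| Item | Pixel (u,v) |
|---|---|
| Small brown bottle | (214,160) |
| Clear bottle | (266,161) |
| White vial | (304,151) |
| Large brown bottle | (355,161) |
| Red cap bottle | (332,212) |
| Yellow tray | (150,186) |
| Blue tray | (415,192) |

The decoys are purple (364,195) and orange (340,248). The measured heights match the spec. Next I'll refine the tray poses and bottle centres.

```bash
python3 - <<'E'
from h import *
d=np.load('pics/top0.npy');p=cv2.imread('pics/top0.png');W=cloud('top',d)
hsv=cv2.cvtColor(p,cv2.COLOR_BGR2HSV)
u=np.mgrid[:420,:560]
for nm,lo,hi,(x0,y0,x1,y1) in [('yellow',(18,120,80),(35,255,255),(125,130,175,240)),('blue',(100,120,60),(125,255,255),(390,150,440,230))]:
    m=cv2.inRange(hsv,lo,hi)>0;b=np.zeros_like(m);b[y0:y1,x0:x1]=1;m&=b
    r=m&(W[...,2]>17)&(W[...,2]<28);P=W[r][:,:2].astype(np.float32)
    # outline of coloured region back-projected at z=22
    v,uu=np.nonzero(m);Q=np.array([world('top',a,c,22)[:2] for a,c in zip(uu,v)],np.float32)
    print(nm,'depth',cv2.minAreaRect(P),'colour',cv2.minAreaRect(Q),np.median(W[r][:,2]))
for nm,(x,y),h in [('large',(567,-179),83),('vial',(580,-48),102),('red',(435,-121),67),('small',(560,176),65),('clear',(554,44),103),('purple',(480,-201),83)]:
    m=(np.hypot(W[...,0]-x,W[...,1]-y)<35)&(W[...,2]>h-6)&(W[...,2]<h+6)
    P=W[m][:,:2];print(nm,m.sum(),P.mean(0).round(1),((P.min(0)+P.max(0))/2).round(1),np.ptp(P,axis=0).round(1))
E
```

```text
yellow depth ((493.45458984375, 339.34881591796875), (75.44603729248047, 237.75784301757812), 88.93331909179688) colour ((492.6591796875, 336.568359375), (78.2735366821289, 236.5446014404297), 88.71502685546875) 20.608358316218983Traceback (most recent call last):
  File "<stdin>", line 9, in <module>
  File "h.py", line 6, in world
    c=camera_model(n); R=np.array(c['R']);t=np.array(c['t'])
ValueError: time passes only in moves, steps and waits
```

```bash
python3 - <<'E'
import cv2,numpy as np
p=cv2.imread('pics/top0.png')
a=cv2.resize(p[135:240,195:375],(800,466),interpolation=cv2.INTER_CUBIC)
cv2.imwrite('pics/crop0.png',a)
E
```

```text
(no output)
```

View pics/crop0.png

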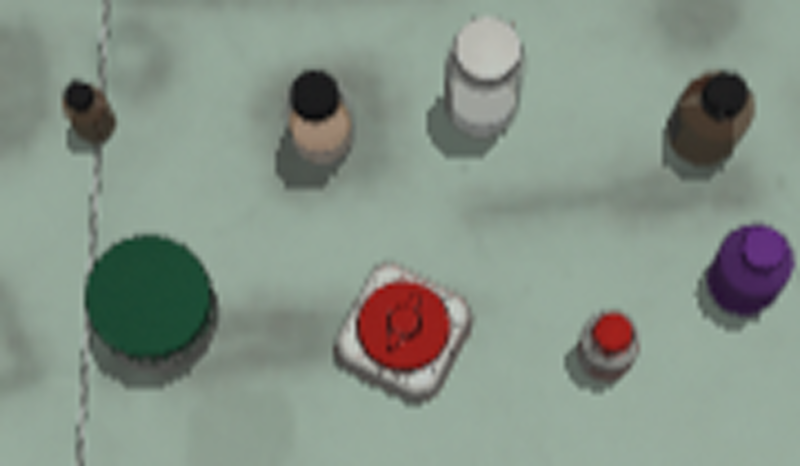

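The crop shows cap centres as follows: small (79,96), clear (315,95), vial (488,48), large (725,94) and red (614,331). I'll back-project each one at its known top height.

```bash
sed -i 's/^def world/_C={}\n_cm=camera_model\ndef camera_model(n):\n    if n not in _C: _C[n]=_cm(n)\n    return _C[n]\ndef world/' h.py; python3 - <<'E'
from h import *
d=np.load('pics/top0.npy');p=cv2.imread('pics/top0.png');W=cloud('top',d)
hsv=cv2.cvtColor(p,cv2.COLOR_BGR2HSV)
for nm,lo,hi,(x0,y0,x1,y1) in [('yellow',(18,120,80),(35,255,255),(125,130,175,240)),('blue',(100,120,60),(125,255,255),(390,150,440,230))]:
    m=cv2.inRange(hsv,lo,hi)>0;b=np.zeros_like(m);b[y0:y1,x0:x1]=1;m&=b
    r=m&(W[...,2]>17)&(W[...,2]<28);P=W[r][:,:2].astype(np.float32)
    v,uu=np.nonzero(m);Q=np.array([world('top',a,c,20)[:2] for a,c in zip(uu,v)],np.float32)
    print(nm,'depth',cv2.minAreaRect(P),'colour',cv2.minAreaRect(Q))
for nm,(x,y),h in [('large',(725,94),83),('vial',(488,48),102),('red',(614,331),67),('small',(79,96),65),('clear',(315,95),103)]:
    w=world('top',195+(x+.5)/4.444-.5,135+(y+.5)/4.444-.5,h)[:2]
    m=(np.hypot(W[...,0]-w[0],W[...,1]-w[1])<30)&(abs(W[...,2]-h)<5)
    P=W[m][:,:2];print(nm,w.round(1),m.sum(),P.mean(0).round(1),((P.min(0)+P.max(0))/2).round(1))
E
```

```text
yellow depth ((493.45458984375, 339.34881591796875), (75.44603729248047, 237.75784301757812), 88.93331909179688) colour ((493.11016845703125, 337.1386413574219), (78.40218353271484, 236.93331909179688), 88.71503448486328)
blue depth ((496.197265625, -333.79296875), (166.08819580078125, 74.46981811523438), 1.1376662254333496) colour ((495.93243408203125, -331.9444274902344), (165.2944793701172, 77.77843475341797), 1.2653160095214844)
large [ 566.4 -178.7] 68 [ 566.8 -179.7] [ 567.2 -179.6]
vial [582.6 -48.3] 171 [581.6 -47.6] [582.1 -47.3]
red [ 436.3 -121.1] 61 [ 435.2 -121.3] [ 434.7 -121.8]
small [560.1 175.8] 30 [560.2 176.5] [560.1 176.8]
clear [553.3  43.7] 84 [554.2  44.1] [554.4  44.8]
```

Call:
drive_tool(
  plan=[
    [[-1,25.7,28,-5,-5.6],[-1,25.7,28,-5,-5.6],[-1,25.7,28,-5,-5.6],[-1,25.7,28,-5,0],[-1,25.7,28,-5,0],[-1,25.7,28,-5,0],[-1,25.7,28,-5,0],[-1,25.7,28,-5,0],[-1,25.7,28,-5,0],[-1,25.7,28,-5,0],[-1,25.7,28,-5,0],[-1,25.7,28,-5,0],[-1,25.7,28,-5,0],[-1,25.7,28,-5,0],[-1,26,27,-6,0],[-1,0,0,0,0],[-1,0,0,0,0],[-1,0,0,0,0]],
  ],
)

```text
clock: 1.6
position: [566.3, -179.0, 154.7]
ee_rot: [-0.0, 1.0, 0.0, -0.001]
contact_force: [0.5, 0.2, 0.7]
gripper_width: 85.5
grasp_force: 0.0
```

Call:
drive_tool(
  plan=[
    [[-1,0,-0.5,-30,0],[-1,0,0,-30,0],[-1,0,0,-30,0],[-1,0,0,-20,0],[-1,0,0,-12,0],[-1,0,0,-6,0],[-1,0,0,0,0],[1,0,0,0,0],[1,0,0,0,0],[1,0,0,0,0],[1,0,0,0,0],[1,0,0,0,0],[1,0,0,0,0],[1,0,0,0,0],[1,0,0,0,0],[1,0,0,0,0],[1,0,0,0,0]],
  ],
)

```text
clock: 3.02
position: [567.9, -179.8, 28.9]
ee_rot: [-0.001, 1.0, -0.0, 0.001]
contact_force: [-0.4, 0.5, 5.9]
gripper_width: 39.8
grasp_force: 61.0
```

Call:
drive_tool(
  plan=[
    [[1,0,0,5,0],[1,0,0,15,0],[1,0,0,25,0],[1,0,0,25,0],[1,-6,-25,0,0],[1,-6,-25,0,0],[1,-6,-25,0,0],[1,-6,-25,0,0],[1,-6,-25,0,0],[1,-4,-18,0,0],[1,-2,-10,0,0],[1,0,0,0,0],[1,0,0,0,0],[1,0,0,0,0]],
  ],
)

```text
clock: 4.18
position: [530.9, -331.8, 97.1]
ee_rot: [-0.001, 1.0, 0.0, -0.0]
contact_force: [0.6, -0.2, -1.2]
gripper_width: 39.7
grasp_force: 60.5
```

```bash
python3 - <<'E'
from h import *
s=read_state();print(s['position'],s['gripper_width'],s['contact_force'])
p,d=snap('wrist','w1');q,e=snap('scene','s1')
a=cv2.imread('pics/s1.png')[130:250,280:440];b=cv2.imread('pics/w1.png')
cv2.imwrite('pics/v1.png',np.hstack([cv2.resize(a,(400,300)),cv2.resize(b,(400,300))]))
E
```

```text
[ 530.88307644 -331.80284353   97.13613035] 39.69812777805889 [ 0.63722445 -0.17785161 -1.19642188]
```

View pics/v1.png

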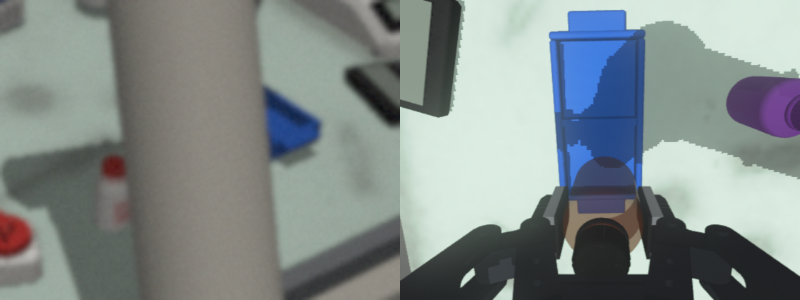

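The wrist view shows the bottle held upright at (600,235), with the blue tray in line with it (pockets at about x=600). I'll cross-check the tray pose using the wrist depth.

```bash
cat >> h.py <<'E'
def wcloud(d,s):
    from scipy.spatial.transform import Rotation as Ro
    c=camera_model('wrist');M=np.array(c['mount']);v,u=np.mgrid[:420,:560]
    P=np.stack([(u-c['cx'])/c['fx']*d,(v-c['cy'])/c['fy']*d,d],-1)
    T=P@M[:3,:3].T+M[:3,3]
    return T@Ro.from_quat(s['ee_rot']).as_matrix().T+s['position']
E
python3 - <<'E'
from h import *
s=read_state();d=np.load('pics/w1.npy');W=wcloud(d,s)
h=cv2.cvtColor(cv2.imread('pics/w1.png'),cv2.COLOR_BGR2HSV)
m=(cv2.inRange(h,(100,120,40),(122,255,255))>0)&(W[...,2]>14)&(W[...,2]<30)
P=W[m][:,:2].astype(np.float32);print(cv2.minAreaRect(P),np.percentile(P,[1,99],axis=0),np.median(W[m][:,2]))
m=(W[...,2]<4)&(W[...,2]>-6);print(np.median(W[m][:,2]))
m=(np.hypot(W[...,0]-531,W[...,1]+332)<25)&(d>0)&(W[...,2]<180);print(np.percentile(W[m],[1,50,99],axis=0))
E
```

```text
((489.05291748046875, -334.8572082519531), (150.18028259277344, 73.13246154785156), 1.3489887714385986) [[ 414.86745728 -371.47980103]
 [ 552.34516113 -298.5963208 ]] 21.30311057147857
0.0869617832452434
[[ 511.3362792  -353.83146504    5.27273774]
 [ 521.17532161 -331.98348023  133.9481677 ]
 [ 540.04507144 -309.92829061  179.64503334]]
```

Call:
drive_tool(
  plan=[
    [[1,-0.5,-2,-15,0],[1,0,0,-20,0],[1,0,0,-12,0],[1,0,0,-6,0],[1,0,0,-3,0],[1,0,0,-1.5,0],[1,0,0,-1,0],[1,0,0,-1,0],[1,0,0,0,0],[1,0,0,0,0],[1,0,0,0,0]],
  ],
)

```text
clock: 5.2
position: [530.5, -334.8, 38.3]
ee_rot: [-0.0, 1.0, -0.0, 0.0]
contact_force: [0.6, -0.2, -0.2]
gripper_width: 39.7
grasp_force: 60.5
```

Call:
drive_tool(
  plan=[
    [[1,0,0.5,-1,0],[1,0,0,-0.7,0],[1,0,0,-0.7,0],[1,0,0,-0.5,0],[1,0,0,0,0],[1,0,0,0,0]],
  ],
)

```text
clock: 5.7
position: [530.3, -334.2, 35.1]
ee_rot: [-0.0, 1.0, 0.0, -0.0]
contact_force: [-1.5, -0.5, 1.2]
gripper_width: 40.0
grasp_force: 60.6
```

Call:
drive_tool(
  plan=[
    [[1,0,0,-0.5,0],[1,0,0,0,0],[1,0,0,0,0]],
  ],
)

```text
clock: 5.95
position: [530.3, -334.2, 35.0]
ee_rot: [-0.0, 1.0, -0.0, 0.0]
contact_force: [-1.6, 1.6, 6.0]
gripper_width: 40.0
grasp_force: 61.1
```

Call:
drive_tool(
  plan=[
    [[0,0,0,0,0],[-0.1,0,0,0,0],[-0.3,0,0,0,0],[-0.6,0,0,0,0],[-0.8,0,0,0,0],[-0.8,0,0,0,0],[-0.8,0,0,0,0],[-0.8,0,0,0,0],[-1,0,0,10,0],[-1,0,0,20,0],[-1,0,0,30,0],[-1,0,0,30,0],[-1,0,0,30,0],[-1,0,0,0,0]],
  ],
)

```text
clock: 7.12
position: [534.0, -336.2, 162.9]
ee_rot: [-0.001, 1.0, -0.003, 0.006]
contact_force: [1.3, -0.7, 1.1]
gripper_width: 85.6
grasp_force: 0.0
```

Call:
drive_tool(
  plan=[
    [[-1,6,34,2,0],[-1,6,34,2,0],[-1,6,34,2,0],[-1,6,34,2,0],[-1,6,34,2,0],[-1,6,34,0,0],[-1,6,34,0,0],[-1,6,32,0,0],[-1,3,16,0,0],[-1,0,0,0,0],[-1,0,0,0,0],[-1,0,0,0,0]],
  ],
)

```text
clock: 8.12
position: [581.1, -48.7, 164.7]
ee_rot: [-0.0, 1.0, -0.0, 0.0]
contact_force: [0.6, -0.7, 0.6]
gripper_width: 85.0
grasp_force: 0.0
```

```bash
python3 - <<'E'
from h import *
p,d=snap('top','top1');snap('scene','s2')
cv2.imwrite('pics/v2.png',cv2.resize(cv2.imread('pics/top1.png')[120:260,260:460],(800,560)))
W=cloud('top',d)
m=(np.hypot(W[...,0]-530,W[...,1]+334)<31)&(W[...,2]>83)&(W[...,2]<96);P=W[m];print(m.sum(),P.mean(0),np.percentile(P[:,2],[5,95]))
E
```

```text
75 [ 529.2400263  -333.39505077   88.01366948] [84.36976672 91.60793966]
```

View pics/v2.png

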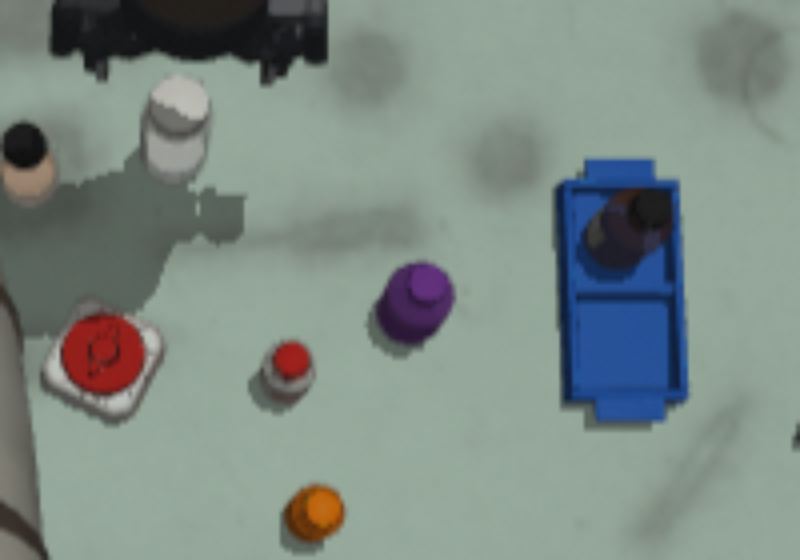

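The crop shows the large brown bottle upright in the far pocket at (630,225), with its top at 88 mm as expected. Next is the vial.

Call:
drive_tool(
  plan=[
    [[-1,0.5,1,-30,0],[-1,0,0,-30,0],[-1,0,0,-30,0],[-1,0,0,-20,0],[-1,0,0,-12,0],[-1,0,0,-6,0],[-1,0,0,0,0],[1,0,0,0,0],[1,0,0,0,0],[1,0,0,0,0],[1,0,0,0,0],[1,0,0,0,0],[1,0,0,0,0],[1,0,0,0,0],[1,0,0,0,0],[1,0,0,0,0]],
  ],
)

```text
clock: 9.55
position: [582.8, -47.2, 37.9]
ee_rot: [-0.001, 1.0, -0.0, 0.001]
contact_force: [-0.3, -0.4, 6.2]
gripper_width: 42.4
grasp_force: 60.7
```

Call:
drive_tool(
  plan=[
    [[1,0,0,5,0],[1,0,0,15,0],[1,0,0,30,0],[1,0,0,30,0],[1,0,0,30,0],[1,-12,-29,0,0],[1,-12,-29,0,0],[1,-12,-29,0,0],[1,-12,-29,0,0],[1,-12,-29,0,0],[1,-12,-29,0,0],[1,-12,-29,0,0],[1,-12,-29,0,0],[1,-12,-29,0,0],[1,-8,-19,0,0],[1,-4,-8,0,0],[1,0,0,0,0],[1,0,0,0,0],[1,0,0,0,0]],
  ],
)

```text
clock: 11.13
position: [462.2, -334.3, 146.4]
ee_rot: [-0.001, 1.0, 0.0, 0.0]
contact_force: [-0.5, 0.5, -0.8]
gripper_width: 42.5
grasp_force: 60.7
```

Call:
drive_tool(
  plan=[
    [[1,0,-0.5,-15,0],[1,0,0,-30,0],[1,0,0,-25,0],[1,0,0,-15,0],[1,0,0,-8,0],[1,0,0,-4,0],[1,0,0,-2,0],[1,0,0,-1,0],[1,0,0,0,0],[1,0,0,0,0],[1,0,0,0,0]],
  ],
)

```text
clock: 12.05
position: [462.3, -335.9, 47.3]
ee_rot: [-0.0, 1.0, -0.0, 0.001]
contact_force: [0.1, 0.1, -0.9]
gripper_width: 42.5
grasp_force: 60.7
```

Call:
drive_tool(
  plan=[
    [[1,0,0.5,-0.7,0],[1,0,0.5,-0.7,0],[1,0,0,-0.7,0],[1,0,0,-0.7,0],[1,0,0,-0.5,0],[1,0,0,0,0],[1,0,0,0,0]],
  ],
)

```text
clock: 12.63
position: [461.9, -334.7, 43.9]
ee_rot: [-0.0, 1.0, -0.0, 0.0]
contact_force: [-0.9, 0.3, 5.6]
gripper_width: 42.7
grasp_force: 61.0
```

Call:
drive_tool(
  plan=[
    [[0,0,0,0,0],[-0.1,0,0,0,0],[-0.3,0,0,0,0],[-0.6,0,0,0,0],[-0.8,0,0,0,0],[-0.8,0,0,0,0],[-0.8,0,0,0,0],[-0.8,0,0,0,0],[-1,0,0,10,0],[-1,0,0,20,0],[-1,0,0,30,0],[-1,0,0,30,0],[-1,0,0,20,0],[-1,0,0,0,0]],
  ],
)

```text
clock: 13.8
position: [464.6, -336.2, 159.4]
ee_rot: [-0.001, 1.0, -0.003, 0.005]
contact_force: [-0.5, -0.1, 0.0]
gripper_width: 85.3
grasp_force: 0.0
```

Call:
drive_tool(
  plan=[
    [[-1,-3.5,28,0,0],[-1,-3.5,28,0,0],[-1,-3.5,28,0,0],[-1,-3.5,28,0,0],[-1,-3.5,28,0,0],[-1,-3.5,28,0,0],[-1,-3.5,28,0,0],[-1,-2.5,17,0,0],[-1,0,0,0,0],[-1,0,0,0,0],[-1,0,0,0,0]],
  ],
)

```text
clock: 14.72
position: [435.0, -121.9, 153.4]
ee_rot: [-0.0, 1.0, -0.0, 0.0]
contact_force: [-0.4, -0.2, -0.7]
gripper_width: 85.3
grasp_force: 0.0
```

```bash
python3 - <<'E'
from h import *
p,d=snap('top','top2');W=cloud('top',d)
for x,y,h in [(462,-335,108),(530,-334,89),(435,-121.5,67)]:
    m=(np.hypot(W[...,0]-x,W[...,1]-y)<25)&(abs(W[...,2]-h)<6);P=W[m];print(m.sum(),P.mean(0),np.percentile(P[:,2],[5,95]))
E
```

```text
185 [ 460.69336258 -334.38748544  107.14842294] [103.83507364 110.2042404 ]
75 [ 529.24848774 -333.7471269    88.01172616] [83.67252839 91.42015489]
58 [ 434.51156506 -120.73725026   66.32589398] [62.36666975 70.30580336]
```

Call:
drive_tool(
  plan=[
    [[-1,0,0.5,-30,0],[-1,0,0,-30,0],[-1,0,0,-30,0],[-1,0,0,-20,0],[-1,0,0,-12,0],[-1,0,0,-6.5,0],[-1,0,0,0,0],[1,0,0,0,0],[1,0,0,0,0],[1,0,0,0,0],[1,0,0,0,0],[1,0,0,0,0],[1,0,0,0,0],[1,0,0,0,0],[1,0,0,0,0],[1,0,0,0,0],[1,0,0,0,0]],
  ],
)

```text
clock: 16.18
position: [435.5, -121.2, 25.7]
ee_rot: [-0.001, 1.0, -0.0, 0.001]
contact_force: [-1.1, 0.7, 5.8]
gripper_width: 30.3
grasp_force: 58.9
```

Call:
drive_tool(
  plan=[
    [[1,0,0,5,0],[1,0,0,15,0],[1,0,0,30,0],[1,0,0,30,0],[1,0,0,20,0],[1,-1,34,0,0],[1,-1,34,0,0],[1,-1,34,0,0],[1,-1,34,0,0],[1,-1,34,0,0],[1,-1,34,0,0],[1,-1,34,0,0],[1,-1,34,0,0],[1,-1,34,0,0],[1,-1,34,0,0],[1,-1,34,0,0],[1,0,34,0,0],[1,0,34,0,0],[1,0,18,0,0],[1,0,0,0,0]],
  ],
)

```text
clock: 17.85
position: [424.0, 342.7, 125.0]
ee_rot: [-0.002, 1.0, 0.001, 0.001]
contact_force: [0.7, -0.5, -0.8]
gripper_width: 30.2
grasp_force: 59.5
```

Call:
drive_tool(
  plan=[
    [[1,0,0,0,0],[1,0,0,0,0]],
  ],
)

```text
clock: 18.02
position: [423.3, 337.9, 124.5]
ee_rot: [-0.0, 1.0, -0.0, -0.0]
contact_force: [0.4, 0.1, -0.7]
gripper_width: 30.4
grasp_force: 59.5
```

```bash
python3 - <<'E'
from h import *
s=read_state();p,d=snap('wrist','w3');W=wcloud(d,s)
h=cv2.cvtColor(p[:,:,::-1].copy(),cv2.COLOR_BGR2HSV)
m=(cv2.inRange(h,(18,120,60),(35,255,255))>0)&(W[...,2]>14)&(W[...,2]<30)
P=W[m][:,:2].astype(np.float32);print(s['position'],cv2.minAreaRect(P),np.percentile(P,[1,99],axis=0))
p,d=snap('top','top3')
E
```

```text
[423.2727635  337.88101309 124.50020044] ((472.9248962402344, 339.55657958984375), (73.21774291992188, 193.73110961914062), 88.70184326171875) [[376.5235083  302.78504852]
 [562.7269574  376.66160706]]
```

View pics/w3.png

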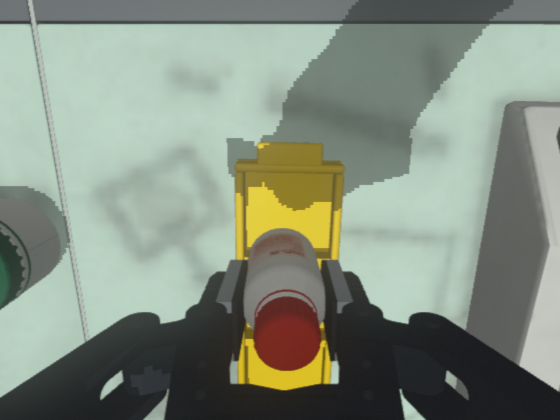

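The wrist view shows the red-cap bottle held upright over the near yellow pocket. The tray measures (494,340), which agrees with the top camera.

Call:
drive_tool(
  plan=[
    [[1,2,2.5,-15,0],[1,0,0,-30,0],[1,0,0,-20,0],[1,0,0,-12,0],[1,0,0,-6,0],[1,0,0,-3,0],[1,0,0,-2,0],[1,0,0,-1,0],[1,0,0,0,0],[1,0,0,0,0],[1,0,0,0,0]],
  ],
)

```text
clock: 19.03
position: [426.0, 341.6, 36.3]
ee_rot: [-0.0, 1.0, 0.001, 0.0]
contact_force: [-1.1, -0.5, 0.1]
gripper_width: 30.4
grasp_force: 59.5
```

Call:
drive_tool(
  plan=[
    [[1,0,0,-1,0],[1,0,0,-1,0],[1,0,0,-0.7,0],[1,0,0,-0.7,0],[1,0,0,-0.7,0],[1,0,0,-0.4,0],[1,0,0,0,0],[1,0,0,0,0]],
  ],
)

```text
clock: 19.7
position: [425.9, 341.3, 31.8]
ee_rot: [-0.0, 1.0, -0.0, 0.0]
contact_force: [-1.3, -0.9, 5.5]
gripper_width: 30.4
grasp_force: 60.0
```

Call:
drive_tool(
  plan=[
    [[0.2,0,0,0,0],[0.1,0,0,0,0],[-0.1,0,0,0,0],[-0.4,0,0,0,0],[-0.8,0,0,0,0],[-0.8,0,0,0,0],[-0.8,0,0,0,0],[-0.8,0,0,0,0],[-0.8,0,0,0,0],[-1,0,0,10,0],[-1,0,0,20,0],[-1,0,0,30,0],[-1,0,0,30,0],[-1,0,0,10,0],[-1,0,0,0,0]],
  ],
)

```text
clock: 20.95
position: [427.2, 343.0, 135.3]
ee_rot: [-0.001, 1.0, 0.003, 0.003]
contact_force: [0.4, 0.2, -0.7]
gripper_width: 85.6
grasp_force: 0.0
```

Call:
drive_tool(
  plan=[
    [[-1,20,-25,0,0],[-1,20,-25,0,0],[-1,20,-25,0,0],[-1,20,-25,0,0],[-1,20,-25,0,0],[-1,20,-25,0,0],[-1,14,-15,0,0],[-1,0,0,0,0],[-1,0,0,0,0],[-1,0,0,0,0]],
  ],
)

```text
clock: 21.78
position: [559.0, 176.2, 130.2]
ee_rot: [-0.0, 1.0, -0.0, -0.001]
contact_force: [-0.4, -1.2, -0.6]
gripper_width: 85.1
grasp_force: 0.0
```

```bash
python3 - <<'E'
from h import *
p,d=snap('top','top4');W=cloud('top',d)
for x,y,h in [(426,341,73),(560,176,65),(554,44,103)]:
    m=(np.hypot(W[...,0]-x,W[...,1]-y)<25)&(abs(W[...,2]-h)<6);P=W[m];print(m.sum(),P.mean(0),np.percentile(P[:,2],[5,95]))
E
```

```text
<stdin>:4: RuntimeWarning: Mean of empty slice.
  ret = um.true_divide(
Traceback (most recent call last):
IndexError: index -1 is out of bounds for axis 0 with size 0
```

View pics/top4.png

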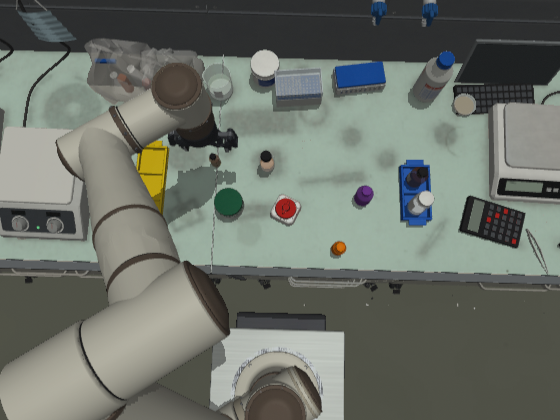

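The arm is hiding the yellow tray from the top camera, and the rest of the bench is undisturbed. The small brown bottle is at (214,160), below the gripper.

Call:
drive_tool(
  plan=[
    [[-1,1,0,-30,0],[-1,0,0,-30,0],[-1,0,0,-25,0],[-1,0,0,-12,0],[-1,0,0,-7,0],[-1,0,0,-2,0],[-1,0,0,0,0],[1,0,0,0,0],[1,0,0,0,0],[1,0,0,0,0],[1,0,0,0,0],[1,0,0,0,0],[1,0,0,0,0],[1,0,0,0,0],[1,0,0,0,0],[1,0,0,0,0],[1,0,0,0,0]],
  ],
)

```text
clock: 23.25
position: [561.4, 176.4, 25.9]
ee_rot: [-0.0, 1.0, 0.0, 0.001]
contact_force: [-0.2, -1.1, 6.0]
gripper_width: 22.3
grasp_force: 59.2
```

Call:
drive_tool(
  plan=[
    [[1,0,0,5,0],[1,0,0,15,0],[1,0,0,30,0],[1,0,0,30,0],[1,-11,27,0,0],[1,-11,27,0,0],[1,-11,27,0,0],[1,-11,27,0,0],[1,-11,27,0,0],[1,-8,20,0,0],[1,-4,8,0,0],[1,0,0,0,0],[1,0,0,0,0],[1,0,0,0,0]],
  ],
)

```text
clock: 24.42
position: [493.9, 338.2, 104.8]
ee_rot: [0.0, 1.0, -0.0, -0.0]
contact_force: [0.7, -0.6, 0.2]
gripper_width: 22.5
grasp_force: 58.9
```

Call:
drive_tool(
  plan=[
    [[1,0,1.5,-15,0],[1,0,0,-25,0],[1,0,0,-15,0],[1,0,0,-8,0],[1,0,0,-4,0],[1,0,0,-1.5,0],[1,0,0,0,0],[1,0,0,0,0],[1,0,0,0,0]],
  ],
)

```text
clock: 25.17
position: [494.3, 341.3, 37.7]
ee_rot: [-0.0, 1.0, 0.001, 0.001]
contact_force: [0.4, 0.5, -0.0]
gripper_width: 22.6
grasp_force: 58.9
```

Call:
drive_tool(
  plan=[
    [[1,0,0,-0.8,0],[1,0,0,-0.8,0],[1,0,0,-0.7,0],[1,0,0,-0.5,0],[1,0,0,0,0],[1,0,0,0,0]],
  ],
)

```text
clock: 25.67
position: [493.8, 340.8, 33.8]
ee_rot: [-0.0, 1.0, -0.0, -0.0]
contact_force: [-0.8, -1.5, 0.5]
gripper_width: 22.7
grasp_force: 58.9
```

Call:
drive_tool(
  plan=[
    [[1,0,0,-0.7,0],[1,0,0,-0.7,0],[1,0,0,-0.5,0],[1,0,0,-0.2,0],[1,0,0,0,0],[1,0,0,0,0]],
  ],
)

```text
clock: 26.17
position: [493.9, 340.8, 32.0]
ee_rot: [-0.0, 1.0, 0.0, 0.0]
contact_force: [-0.3, 0.7, 2.6]
gripper_width: 21.9
grasp_force: 59.2
```

Call:
drive_tool(
  plan=[
    [[1,0,0,-0.3,0],[1,0,0,0,0],[0.4,0,0,0,0],[0.3,0,0,0,0],[0.1,0,0,0,0],[-0.2,0,0,0,0],[-0.7,0,0,0,0],[-0.8,0,0,0,0],[-0.8,0,0,0,0],[-0.8,0,0,0,0],[-0.8,0,0,0,0],[-1,0,0,10,0],[-1,0,0,25,0],[-1,0,0,30,0],[-1,0,0,30,0],[-1,0,0,30,0],[-1,0,0,0,0]],
  ],
)

```text
clock: 27.58
position: [497.0, 343.4, 164.7]
ee_rot: [-0.001, 1.0, 0.005, 0.006]
contact_force: [0.4, 1.1, 0.3]
gripper_width: 85.8
grasp_force: 0.0
```

Call:
drive_tool(
  plan=[
    [[-1,6,-30,0,0],[-1,6,-30,0,0],[-1,6,-30,0,0],[-1,6,-30,0,0],[-1,6,-30,0,0],[-1,6,-30,0,0],[-1,6,-30,0,0],[-1,6,-30,0,0],[-1,6,-30,0,0],[-1,6,-26,0,0],[-1,0,0,0,0],[-1,0,0,0,0],[-1,0,0,0,0]],
  ],
)

```text
clock: 28.67
position: [553.8, 44.9, 156.8]
ee_rot: [-0.0, 1.0, 0.0, 0.0]
contact_force: [-1.3, 0.2, -0.2]
gripper_width: 85.3
grasp_force: 0.0
```

```bash
python3 - <<'E'
from h import *
p,d=snap('top','top5');W=cloud('top',d)
for x,y,h in [(426,341,73),(494,341,71),(554,44,103),(462,-335,108)]:
    m=(np.hypot(W[...,0]-x,W[...,1]-y)<25)&(abs(W[...,2]-h)<6);P=W[m];print(m.sum(),P.mean(0) if len(P) else '')
E
```

```text
68 [426.01399183 340.628687    72.31310843]
34 [493.52639019 340.81233443  69.98598675]
89 [554.64579374  43.57065143 102.25316677]
188 [ 460.72482569 -334.26043798  106.73172877]
```

Call:
drive_tool(
  plan=[
    [[-1,0.5,-0.7,-30,0],[-1,0,0,-30,0],[-1,0,0,-30,0],[-1,0,0,-18,0],[-1,0,0,-10,0],[-1,0,0,-4.5,0],[-1,0,0,0,0],[1,0,0,0,0],[1,0,0,0,0],[1,0,0,0,0],[1,0,0,0,0],[1,0,0,0,0],[1,0,0,0,0],[1,0,0,0,0],[1,0,0,0,0],[1,0,0,0,0]],
  ],
)

```text
clock: 30.05
position: [555.1, 44.2, 35.2]
ee_rot: [-0.0, 1.0, 0.0, 0.001]
contact_force: [-0.1, -0.1, 5.5]
gripper_width: 36.9
grasp_force: 60.1
```

Call:
drive_tool(
  plan=[
    [[1,0,0,5,0],[1,0,0,15,0],[1,0,0,30,0],[1,0,0,30,0],[1,0,0,15,0],[1,0.7,28,0,0],[1,0.7,28,0,0],[1,0.7,28,0,0],[1,0.7,28,0,0],[1,0.7,28,0,0],[1,0.7,28,0,0],[1,0.7,28,0,0],[1,0.7,28,0,0],[1,0.7,28,0,0],[1,0.7,28,0,0],[1,0,14,0,0],[1,0,0,0,0],[1,0,0,0,0],[1,0,0,0,0]],
  ],
)

```text
clock: 31.63
position: [560.9, 337.0, 128.5]
ee_rot: [0.0, 1.0, -0.0, -0.001]
contact_force: [0.3, -0.6, -1.4]
gripper_width: 36.9
grasp_force: 60.3
```

Call:
drive_tool(
  plan=[
    [[1,1,1,-15,0],[1,0,0,-30,0],[1,0,0,-20,0],[1,0,0,-10,0],[1,0,0,-5,0],[1,0,0,-2,0],[1,0,0,-1,0],[1,0,0,0,0],[1,0,0,0,0],[1,0,0,0,0]],
  ],
)

```text
clock: 32.47
position: [562.8, 339.5, 47.1]
ee_rot: [-0.0, 1.0, 0.001, 0.001]
contact_force: [0.2, 1.0, -0.8]
gripper_width: 37.2
grasp_force: 60.3
```

Call:
drive_tool(
  plan=[
    [[1,0,-0.5,-0.8,0],[1,0,0,-0.8,0],[1,0,0,-0.7,0],[1,0,0,-0.5,0],[1,0,0,0,0],[1,0,0,0,0]],
  ],
)

```text
clock: 32.97
position: [562.3, 338.6, 43.0]
ee_rot: [-0.0, 1.0, -0.0, -0.0]
contact_force: [0.8, -0.2, -1.0]
gripper_width: 37.2
grasp_force: 60.3
```

Call:
drive_tool(
  plan=[
    [[1,0,0,-0.7,0],[1,0,0,-0.5,0],[1,0,0,-0.5,0],[1,0,0,-0.3,0],[1,0,0,0,0],[1,0,0,0,0]],
  ],
)

```text
clock: 33.47
position: [562.3, 338.6, 41.3]
ee_rot: [-0.0, 1.0, 0.0, 0.0]
contact_force: [0.3, -1.1, 0.8]
gripper_width: 37.0
grasp_force: 60.5
```

Call:
drive_tool(
  plan=[
    [[1,0,0,-0.5,0],[1,0,0,0,0],[1,0,0,0,0]],
  ],
)

```text
clock: 33.72
position: [562.4, 338.6, 41.3]
ee_rot: [-0.0, 1.0, 0.0, 0.0]
contact_force: [-2.2, -0.4, 4.7]
gripper_width: 36.9
grasp_force: 60.9
```

Contact made. I'll release, rise and move away.

Call:
drive_tool(
  plan=[
    [[0.1,0,0,0,0],[0,0,0,0,0],[-0.2,0,0,0,0],[-0.5,0,0,0,0],[-0.8,0,0,0,0],[-0.8,0,0,0,0],[-0.8,0,0,0,0],[-0.8,0,0,0,0],[-0.8,0,0,0,0],[-1,0,0,10,0],[-1,0,0,25,0],[-1,0,0,30,0],[-1,0,0,30,0],[-1,0,0,30,0],[-1,0,0,20,0],[-1,0,0,0,0]],
  ],
)

```text
clock: 35.05
position: [564.8, 340.3, 193.0]
ee_rot: [-0.001, 1.0, 0.004, 0.005]
contact_force: [0.7, 0.1, 1.5]
gripper_width: 85.6
grasp_force: 0.0
```

Call:
drive_tool(
  plan=[
    [[-1,0,-30,5,0],[-1,0,-30,5,0],[-1,0,-30,5,0],[-1,0,-30,0,0],[-1,0,-30,0,0],[-1,0,-30,0,0],[-1,0,-30,0,0],[-1,0,-30,0,0],[-1,0,-30,0,0],[-1,0,0,0,0],[-1,0,0,0,0],[-1,0,0,0,0]],
  ],
)

```text
clock: 36.05
position: [562.3, 68.6, 200.8]
ee_rot: [-0.0, 1.0, 0.0, 0.0]
contact_force: [0.7, 0.1, 0.4]
gripper_width: 85.8
grasp_force: 0.0
```

```bash
python3 - <<'E'
from h import *
p,d=snap('top','top6');W=cloud('top',d)
for x,y,h in [(426,341,73),(494,341,71),(562,338,109),(462,-335,108),(530,-334,89),(480,-201,83),(449,133,58),(347,-139,67)]:
    m=(np.hypot(W[...,0]-x,W[...,1]-y)<25)&(abs(W[...,2]-h)<7);P=W[m];print(m.sum(),P.mean(0) if len(P) else '')
E
```

```text
0 
0 
0 
191 [ 460.72071056 -334.29335577  106.76378453]
76 [ 529.49037935 -333.5371141    87.68734371]
81 [ 480.14638714 -199.55592307   81.62706783]
330 [448.92612839 133.05558462  57.47662136]
64 [ 345.68059339 -139.37676898   66.63855198]
```

View pics/top6.png

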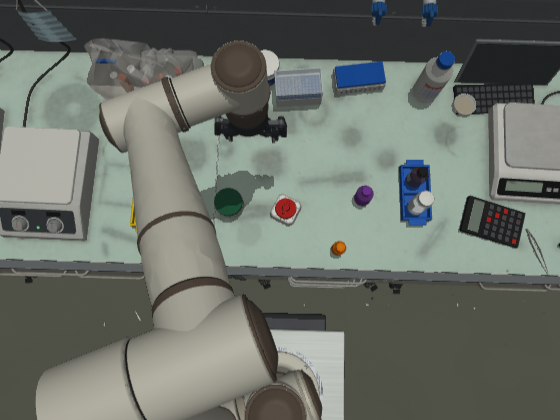

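The blue kit is standing correctly at (415,192), but the arm hides the yellow tray. I'll move farther right and look again.

Call:
drive_tool(
  plan=[
    [[-1,0,-30,0,0],[-1,0,-30,0,0],[-1,0,-30,0,0],[-1,0,-30,0,0],[-1,0,-20,0,0],[-1,0,0,0,0],[-1,0,0,0,0]],
  ],
)

```text
clock: 36.68
position: [562.5, -71.2, 200.4]
ee_rot: [-0.0, 1.0, 0.0, -0.0]
contact_force: [0.4, -0.6, -0.1]
gripper_width: 85.4
grasp_force: 0.0
```

```bash
python3 - <<'E'
from h import *
p,d=snap('top','top7');W=cloud('top',d)
for x,y,h in [(426,341,73),(494,341,71),(562,338,109)]:
    m=(np.hypot(W[...,0]-x,W[...,1]-y)<25)&(abs(W[...,2]-h)<7);P=W[m];print(m.sum(),P.mean(0) if len(P) else '')
cv2.imwrite('pics/v7.png',cv2.resize(cv2.imread('pics/top7.png')[120:250,100:280],(800,578)))
E
```

```text
69 [426.37376783 340.78147992  71.74424694]
36 [493.66973106 340.66051178  69.7911065 ]
94 [561.74028385 337.09170851 108.04211753]
```

View pics/v7.png

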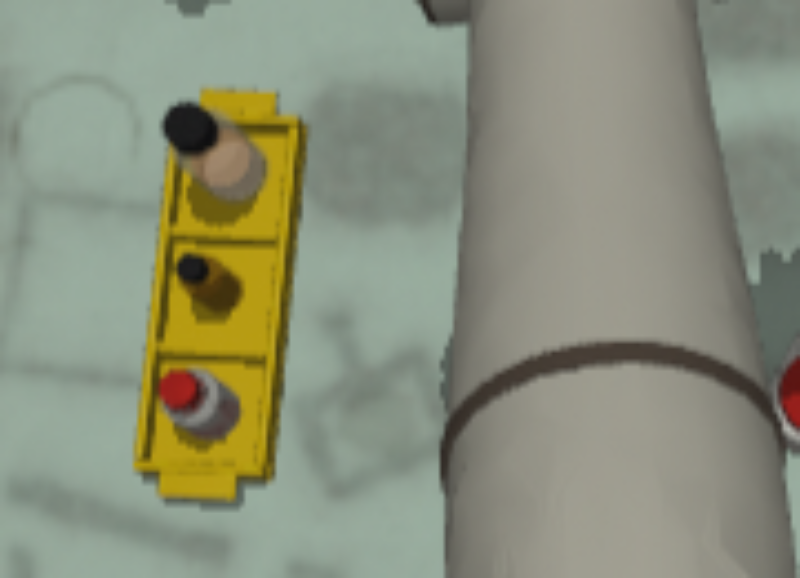

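All three yellow-tray bottles stand upright: clear at (225,160), small brown in the middle pocket at (212,285) and red-cap at (202,405). Their heights are correct, so I'm handing the job in.

```bash
python3 -c "
from bench import *
print(job_done())"
```

```text
the job is handed in; nothing more can be done
None
```

Both kits are made up and handed in at about 37 s: all five bottles stand upright in their pockets, with the small brown bottle in the middle of the yellow tray, and the jar, timer and look-alikes were left where they stood.

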